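# Third hand: hold a capacitor in the sprung cradle of a strap jig

### The job

Be my third hand: pick up the blue capacitor, keep it upright and clear of the bench, and feel your way forward until it seats centred in the orange V of the sprung cradle on the jig, about level with it. Press it straight in with a steady 10 N or so, so that the red pointer stands over the green field (never bottom the spring, and let only the capacitor touch the cradle), hold it there a good two seconds, and finish still gripping and pressing so that I can fit the strap; leave the other things alone.

Things in the scene. Friction and masses are not known exactly. Their poses are not given: they have to be found in the camera images.
- capacitor: the only capacitor: a dark blue upright cylinder with a pale top, 35 mm diameter, 50 mm tall, 0.08 to 0.17 kg; origin at the centre of its underside, z axis up along the cylinder. It starts standing on the bench; its yaw means nothing
- jig: strap jig screwed to the bench: dark steel base 150 (x) x 90 (y) x 12 mm, origin under its centre, +x = the direction in which the cradle is pressed (roughly away from the robot), z up. On its rails (tops at 18 mm) a grey carriage (60 x 56 mm, 18 to 58 mm above the bench) is clamped anywhere along a 35 mm adjustment in x, carrying the sprung cradle in front: its place must be felt or seen
- foremost (a point): fixed point of the jig at [-115, 0, 40] mm in its frame: mid-height of the V's bottom line if the carriage is fully forward; the real resting V lies 0 to 35 mm farther along +x. The V: upright, orange, open to -x, faces 120 degrees apart, mouth 7 mm deep, 24 mm wide in y, 20 to 60 mm above the bench. A seated capacitor's axis is 20 mm in front (-x) of its bottom line
- cradle (a joint): travel of the cradle along jig +x, m: 0 at rest, 0.020 bottomed; spring without preload, 1 N per mm, so 0.010 = 10 N = the red pointer's cross-bar over the middle of the green field on the carriage. Its nose is 24 mm wide for 29 mm behind the V's bottom line, the carriage block begins 55 mm behind: fingers gripping the capacitor's two sides (closing along jig y) pass beside the nose
- tape: roll of black tape, 62 mm diameter, 18 mm tall, lying flat; origin at the centre of its underside; a bystander
- spool: spool of solder wire with blue flanges, 54 mm diameter, 40 mm tall, standing; origin at the centre of its underside; a bystander
- relay: cream plug-in relay, 22 x 28 x 34 mm, standing; origin at the centre of its underside; a bystander
- fan: black cooling fan, 40 x 40 x 22 mm, lying flat; origin at the centre of its underside; a bystander
There are look-alikes about, which are no part of the job. Leave any brown or purple look-alike of the capacitor alone.

How it is judged:
On the way, in this order (a step that is already met when the one before it is completed fails the run):
1. the capacitor is gripped and lifted clear of the bench, not yet in the cradle (height (world z) of capacitor above 0.006 m and contact force between capacitor and the fingers above 2 N and value of joint cradle below 0.002 m and contact force between capacitor and jig below 0.3 N), for 0.2 s.
2. the capacitor is held pressed in the cradle, pointer over the green field, for 1.5 s (height (world z) of capacitor above 0.005 m and value of joint cradle between 0.0065 and 0.0135 m and contact force between capacitor and jig above 4 N and contact force between capacitor and the fingers above 2 N), for 1.5 s.
At the end, for the whole second after the job is handed in: Still gripping and pressing: cradle travel 6.5 to 13.5 mm (6.5 to 13.5 N) by the capacitor alone, no finger or arm on the jig; its axis within 4 mm of the jig's centre line, upright within 0.15 rad, underside 5 to 35 mm above the bench, at rest (all of step 2 and contact force between each of the arm, the fingers and jig below 1 N and height (world z) of capacitor below 0.035 m and y of capacitor in the frame of jig between -0.004 and 0.004 m and angle between capacitor's own z axis and vertical below 0.15 rad and linear speed of capacitor below 0.01 m/s); the arm keeps its last pose, push and grip.
It fails at once if the cradle's spring is bottomed (value of joint cradle above 0.019 m).
It fails at once if a bystander is disturbed (distance of any of tape, spool, relay, fan from where it was at the start of the episode above 0.02 m).
It also fails if it takes over 54 s, if anything falls off the work surface, if the arm or the gripper's body presses on something with over 40 N, if the wrist force passes 120 N, or if a joint passes its speed limit or range.

### The arm

A 7-joint arm with a two-finger parallel gripper is mounted at the origin on the work surface; the furniture and walls round the work are solid. World frame = base frame: x ahead of the robot, y to its left, z up, the work surface at z = 0. Lengths are in m, angles in rad, forces in N, time in s.
With the tool pointing down it reaches from about 0.4 to 0.9 m from the base axis. Payload 5.5 kg.
Tool frame: the origin (TCP) lies at the very end of the fingers, on their centre line; the grasp point (between the pads) lies 19 mm behind it; z points along the fingers, y is the line along which they close (so a half turn about z gives the same grasp; the last joint's range is limited). The gripper opens to 85 mm and grips with 20 to 120 N. Pads are 22 mm wide; open, the fingers measure 114 mm over their backs; the gripper's body (76 mm by 85 mm) begins 54 mm behind the grasp point. The pads swing forward as they close: fully open they stand 13 mm farther back than shut.
Start: joints at [1.533, 0.501, -0.427, 1.55, 0.221, 1.138, -0.21], TCP at [0.193, -0.621, 0.231] pointing down, gripper open.
Joint ranges: [-2.88, 2.88], [-0.31, 2.03], [-1.54, 1.56], [0.2, 2.42], [-1.41, 4.55], [0.19, 2.02], [-2.57, 2.57]. Speed limits (rad/s): [2.57, 2.57, 3.14, 3.14, 3.14, 3.14, 3.14].

### API

Orientations are given as [roll, pitch, yaw] about the fixed x, y, z axes, in that order (R = Rz(yaw) Ry(pitch) Rx(roll)).
In Python, from workcell import env gives the robot as it stands.
- The arm moves only by the tool jog_arm, never from a script. Its argument "steps" is a list of rows, each an object of numbers: "wx", "wy", "wz": the turn, a rotation vector about the world's x, y, z scaled (see below); "tx", "ty", "tz": the shift along the world's x, y, z scaled (see below); "hand": the gripper's target within -1 to 1 (fully open at 1, half-way at 0, shut at -1). A call has 1 to 5 rows; each row is the pose to reach, as a shift and turn from the pose commanded when the call began, turning the shorter way round; what a row does not reach only later rows make up. The controller multiplies each number of a shift by 0.5 m and each number of a turn by 2 pi rad. A row lasts 1/10 s, in which the tool goes at most 50 mm and 8.59 degrees, less where a joint would pass 70% of its speed; a pose out of reach is approached as far as the arm can. A call with a number of a shift or a turn outside -1 to 1 is refused whole. A call with a gripper value outside its range is refused whole. The fingers move at their own pace and stop on an object; "newtons" is the grip in N (left out, the last holds). Time passes only in rows, so rows that repeat a pose let the fingers close. It gives the time, the measured TCP pose, the force, the opening and the grip force at its end, in the units of the state.
- env.sense(): the state, without advancing time (a new reading comes with each control period).
- env.read_camera(name): name is "side" or "top"; returns (picture, depth): 420x560x3 uint8, red, green, blue; 420x560 float32, m along the optical axis (not along the pixel's ray), 0 where there is no reading.
- env.camera_model(name): a dict with "K" (3x3 intrinsics, pixels), "k1" (the pictures are not rectified: a ray, as slopes to the right and down, at radius r is drawn at 1 + k1 r^2 times it, then the intrinsics apply), "rvec" (rotation vector, rad) and "tvec" (3), from world to camera coordinates, as OpenCV has them. Camera axes: x right, y down, z forward; pixel columns grow to the right and rows downward; lengths in m; the calibration is good to about 2 mm. A picture is of the moment at which its call begins. camera_model takes no time and is no camera call.
- env.sign_off(): hands the job in; it is judged then, once.
Trained networks look in the newest picture that a camera, given by its name, has taken for a name from the list of things; names that differ only in an ending like _2 or _b are one class to them, and where a whole thing is asked for, a point or a joint stands for the part that bears it (a point fixed in the world has none). Each returns a list of dicts, best first, with "score" (0 to 1); they miss things now and then, are a little off and sometimes report something else, mostly with a low value. They report only what shows in the picture. A call takes as long as a camera call. They do not tell look-alikes from the thing itself.
- env.look_for(camera, target): "centre" ([x, y, z] in m, in world coordinates, good to about 4 mm: the middle of the surface that is visible of it).
- env.cut_out(camera, target): "region" (420x560 bool, what is visible of it).
- env.landmark_of(camera, target): "centre" ([x, y, z] in m, in world coordinates, good to about 4 mm: a listed point, or the origin of a listed thing).
The state is a dict: "time_s": time; "joint_pos": joint angles; "qvel": joint speeds; "joint_torque": joint torques, N m; "eef_pos": TCP position; "tool_rot": TCP orientation; "force": force on the tool from outside, world axes, zero at the start; "wrist_torque": the same for the moment, N m; "grip_width": opening from 0.0 (shut) to 1.0 (fully open); "grip_force": force on a finger pad.
Only numpy, scipy, OpenCV 4.12 (cv2) and the standard library are available. Lean on these libraries where they do the work, as an engineer would, in place of code of your own. Each camera call takes 0.05 s, during which the arm holds its last target. There are 200 camera calls.

## Working session

There is one attempt and no reset: what is moved stays moved. The work goes in short steps, Python scripts to look and compute and a tool call to move; the robot and the scene stay as the last step left them, time stands still between calls to the robot, and variables do not carry over. Pictures are saved under pics/ and viewed, at most 10 in all, crops included, and the job is handed in when it is done.

Besides the shell and the picture viewer there is one more tool, called after "Request:" in YAML: its name, and indented under it one key for each argument. jog_arm: Moves the arm, as the interface text tells. Shifts and turns lie within -1 to 1; 1 stands for 0.5 m of shift or 2 pi rad of turn. Its arguments: {"type":"object","properties":{"steps":{"type":"array","items":{"type":"object","properties":{"wx":{"type":"number"},"wy":{"type":"number"},"wz":{"type":"number"},"tx":{"type":"number"},"ty":{"type":"number"},"tz":{"type":"number"},"hand":{"type":"number"}}}},"newtons":{"type":"number"}},"required":["steps"]}

```bash
mkdir -p pics; ls; cat > h.py <<'E'
import numpy as np, cv2
from workcell import env
def proj(cam,P):
    m=env.camera_model(cam);R,_=cv2.Rodrigues(np.array(m['rvec'],float))
    c=R@np.array(P,float)+np.array(m['tvec']).ravel();x,y=c[0]/c[2],c[1]/c[2];s=1+m['k1']*(x*x+y*y);K=np.array(m['K'])
    return K[0,0]*x*s+K[0,2],K[1,1]*y*s+K[1,2]
def cloud(cam,depth):
    m=env.camera_model(cam);R,_=cv2.Rodrigues(np.array(m['rvec'],float));K=np.array(m['K'],float)
    v,u=np.mgrid[:420,:560];p=np.stack([u,v],-1).reshape(-1,1,2).astype(float)
    n=cv2.undistortPoints(p,K,np.array([m['k1'],0,0,0,0.]))[:,0]
    d=depth.reshape(-1,1);c=np.hstack([n*d,d])
    return ((c-np.array(m['tvec']).ravel())@R).reshape(420,560,3)
E
python3 - <<'E'
from h import *
np.set_printoptions(precision=4,suppress=True)
for c in('top','side'):
    p,d=env.read_camera(c);cv2.imwrite(f'pics/{c}0.png',p[:,:,::-1]);np.savez(f'{c}0.npz',p=p,d=d)
    for t in ('capacitor','jig','foremost'):
        for r in env.landmark_of(c,t)[:4]: print(c,t,np.array(r['centre']),round(r['score'],2),np.round(proj(c,r['centre'])))
print(env.sense())
E
```

```text
pics
top capacitor [ 0.5149 -0.226   0.0002] 0.76 [367. 264.]
top capacitor [ 0.4492 -0.2912  0.0054] 0.56 [395. 290.]
top capacitor [ 0.5803 -0.1581 -0.0015] 0.52 [340. 239.]
top jig [ 0.637   0.0079 -0.0012] 0.78 [274. 217.]
top foremost [0.5212 0.0082 0.0389] 0.6 [274. 261.]
side capacitor [ 0.5744 -0.1545 -0.0006] 0.86 [257. 272.]
side capacitor [ 0.5112 -0.2323 -0.0042] 0.83 [232. 308.]
side capacitor [ 0.4511 -0.2949 -0.0008] 0.79 [203. 339.]
side capacitor [ 0.6355  0.0062 -0.0008] 0.69 [270. 218.]
side jig [ 0.6349  0.0041 -0.0042] 0.69 [270. 220.]
side jig [0.7071 0.2473 0.0026] 0.18 [277. 157.]
side foremost [0.5215 0.0112 0.0383] 0.67 [218. 209.]
{'time_s': 0.4, 'joint_pos': array([ 1.5332,  0.501 , -0.427 ,  1.5505,  0.2208,  1.1383, -0.2103]), 'qvel': array([ 0.0008, -0.0002,  0.0004,  0.0017, -0.0008,  0.0007,  0.    ]), 'joint_torque': array([  0.0049, -56.8698,  -5.8008, -28.0879,   0.0124,   0.0053,
         0.    ]), 'eef_pos': array([ 0.1926, -0.6207,  0.2312]), 'tool_rot': array([-3.1413, -0.0001,  0.3008]), 'force': array([-0.1624, -0.2628,  0.3304]), 'wrist_torque': array([-0.0206,  0.0167, -0.0433]), 'grip_force': 0.0, 'grip_width': 0.9956007059549442}
```

View pics/top0.png

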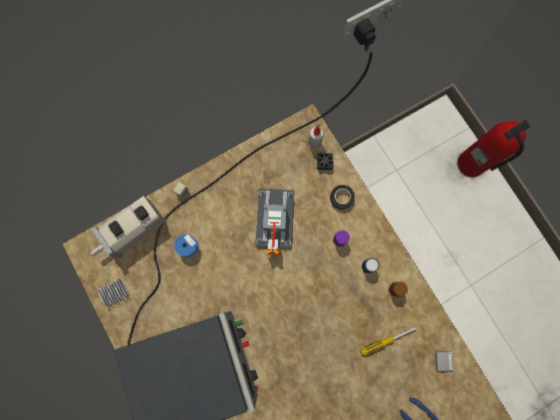

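View pics/side0.png

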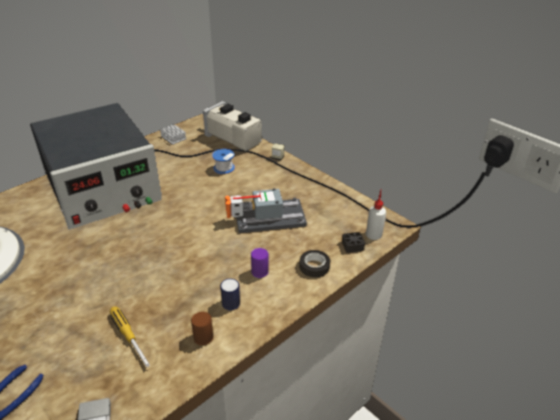

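Top view: the blue capacitor with the pale top is at (371,265), purple at (342,238), brown at (400,290). The jig is at (275,220) with its orange V at about (273,250). In the side view the capacitor is at (231,293). Next I measure the capacitor, V and jig yaw from depth.

```bash
python3 - <<'E'
from h import *
np.set_printoptions(precision=4,suppress=True)
for c in('top','side'):
    z=np.load(c+'0.npz');p=z['p'].astype(int);X=cloud(c,z['d']);hsv=cv2.cvtColor(z['p'],cv2.COLOR_RGB2HSV).astype(int)
    H,S,V=hsv[...,0],hsv[...,1],hsv[...,2];ok=z['d']>0
    def box(x0,x1,y0,y1,z0,z1): return ok&(X[...,0]>x0)&(X[...,0]<x1)&(X[...,1]>y0)&(X[...,1]<y1)&(X[...,2]>z0)&(X[...,2]<z1)
    m=box(.47,.56,-.27,-.19,.042,.06)
    print(c,'cap top',m.sum(),X[m].mean(0),X[m].min(0),X[m].max(0))
    j=box(.48,.75,-.1,.1,.008,.08)
    o=j&(H<14)&(S>170)&(V>150)
    print('orange/red',o.sum(),X[o].mean(0),X[o].min(0),X[o].max(0))
    g=j&(H>45)&(H<85)&(S>90); print('green',g.sum(),X[g].mean(0) if g.any() else '')
    b=box(.5,.75,-.1,.1,.006,.0165)
    r=cv2.minAreaRect(X[b][:,:2].astype(np.float32)); print('base rect',b.sum(),r)
    q=box(.5,.75,-.1,.1,.05,.064)&~o
    r=cv2.minAreaRect(X[q][:,:2].astype(np.float32)); print('carriage rect',q.sum(),r)
    if c=='top':
        im=cv2.resize(z['p'][180:260,240:310],None,fx=8,fy=7,interpolation=cv2.INTER_CUBIC);cv2.imwrite('pics/jig0.png',im[:,:,::-1])
E
```

```text
top cap top 159 [ 0.5105 -0.2271  0.0483] [ 0.4951 -0.2453  0.043 ] [ 0.5268 -0.2106  0.0532]
orange/red 34 [0.5843 0.009  0.0601] [0.5472 0.0009 0.0393] [0.6121 0.0174 0.0642]
green 21 [0.626  0.0068 0.058 ]
base rect 1170 ((0.6144911646842957, -0.010707952082157135), (0.19116756319999695, 0.1293201893568039), 0.38156697154045105)
carriage rect 684 ((0.5988056063652039, 0.009093469008803368), (0.05571022629737854, 0.12096326798200607), 85.90381622314453)
side cap top 275 [ 0.5099 -0.2312  0.0498] [ 0.4928 -0.2461  0.0421] [ 0.5275 -0.2103  0.0543]
orange/red 71 [0.5483 0.0065 0.0546] [ 0.5375 -0.0061  0.0279] [0.5982 0.0266 0.0673]
green 5 [0.6247 0.0051 0.0609]
base rect 961 ((0.6349847316741943, 0.0033238455653190613), (0.09334252774715424, 0.15209633111953735), 87.5217514038086)
carriage rect 638 ((0.598638117313385, 0.005610788241028786), (0.05971347913146019, 0.12087997794151306), 87.10919189453125)
```

View pics/jig0.png

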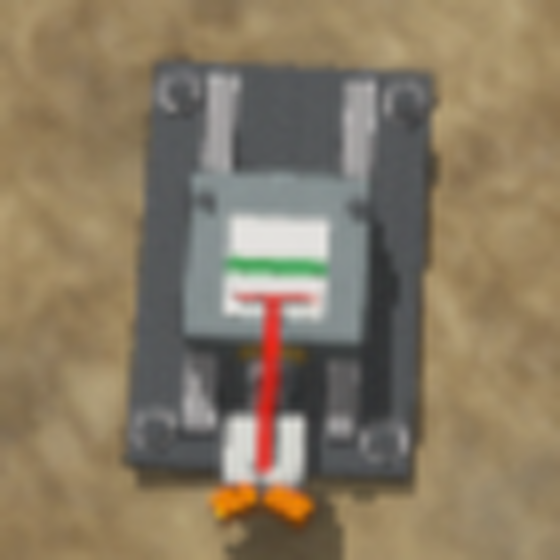

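The crop shows the V at the bottom (265,500) and the cross-bar just in front of the green field. Estimates, which agree between cameras and with the given sizes:

| Item | Value |
|---|---|
| Capacitor | (0.510, -0.229), top at 49 mm |
| Jig yaw | about -0.045 rad |
| V bottom line | x ≈ 0.545 (mouth at 0.538) |
| Centre line | y ≈ 0.010 at the V |

Setting out.

Request:
jog_arm:
  steps:
    - {"tx": 0.1,"ty": 0.1,"tz": -0.0,"wz": -0.02,"hand": 1}
    - {"tx": 0.16,"ty": 0.18,"wz": -0.04,"hand": 1}
    - {"tx": 0.22,"ty": 0.26,"wz": -0.055,"hand": 1}
    - {"tx": 0.28,"ty": 0.34,"wz": -0.055,"hand": 1}
    - {"tx": 0.34,"ty": 0.42,"wz": -0.055,"hand": 1}

```text
invalid input
```

Request:
jog_arm:
  steps:
    - {"tx": 0.06,"ty": 0.075,"tz": -0.02,"hand": 1}
    - {"tx": 0.12,"ty": 0.15,"tz": -0.04,"hand": 1}
    - {"tx": 0.18,"ty": 0.225,"tz": -0.07,"hand": 1}
    - {"tx": 0.24,"ty": 0.3,"tz": -0.1,"hand": 1}
    - {"tx": 0.294,"ty": 0.364,"tz": -0.14,"hand": 1}

```text
invalid input
```

Request:
jog_arm:
  steps:
    - {"tx": 0,"hand": 1}
    - {"tx": 0,"hand": 1}
    - {"tx": 0,"hand": 1}

```text
invalid input
```

Request:
jog_arm:
  steps:
    - {"wx": 0,"wy": 0,"wz": -0.02,"tx": 0.1,"ty": 0.1,"tz": 0,"hand": 1}
    - {"wx": 0,"wy": 0,"wz": -0.04,"tx": 0.16,"ty": 0.18,"tz": 0,"hand": 1}
    - {"wx": 0,"wy": 0,"wz": -0.055,"tx": 0.22,"ty": 0.26,"tz": 0,"hand": 1}
    - {"wx": 0,"wy": 0,"wz": -0.055,"tx": 0.28,"ty": 0.34,"tz": 0,"hand": 1}
    - {"wx": 0,"wy": 0,"wz": -0.055,"tx": 0.34,"ty": 0.42,"tz": 0,"hand": 1}
  newtons: 40

```text
time_s: 0.9
eef_pos: [0.3514, -0.4256, 0.2316]
tool_rot: [3.141, -0.0, -0.045]
force: [0.6, -0.9, 0.0]
grip_width: 1.002
grip_force: 0.0
```

Request:
jog_arm:
  steps:
    - {"wx": 0,"wy": 0,"wz": 0,"tx": 0.31,"ty": 0.38,"tz": -0.14,"hand": 1}
    - {"wx": 0,"wy": 0,"wz": 0,"tx": 0.31,"ty": 0.38,"tz": -0.14,"hand": 1}
    - {"wx": 0,"wy": 0,"wz": 0,"tx": 0.31,"ty": 0.38,"tz": -0.14,"hand": 1}
    - {"wx": 0,"wy": 0,"wz": 0,"tx": 0.31,"ty": 0.38,"tz": -0.14,"hand": 1}
    - {"wx": 0,"wy": 0,"wz": 0,"tx": 0.31,"ty": 0.38,"tz": -0.14,"hand": 1}

```text
time_s: 1.4
eef_pos: [0.5033, -0.2396, 0.1625]
tool_rot: [3.141, -0.001, -0.045]
force: [0.9, -1.4, 1.0]
grip_width: 1.001
grip_force: 0.0
```

Request:
jog_arm:
  steps:
    - {"wx": 0,"wy": 0,"wz": 0,"tx": 0,"ty": 0,"tz": 0,"hand": 1}
    - {"wx": 0,"wy": 0,"wz": 0,"tx": 0,"ty": 0,"tz": 0,"hand": 1}
    - {"wx": 0,"wy": 0,"wz": 0,"tx": 0,"ty": 0,"tz": 0,"hand": 1}

```text
time_s: 1.7
eef_pos: [0.5017, -0.2421, 0.1627]
tool_rot: [3.141, 0.0, -0.046]
force: [-0.2, -0.6, -0.5]
grip_width: 1.001
grip_force: 0.0
```

Request:
jog_arm:
  steps:
    - {"wx": 0,"wy": 0,"wz": 0,"tx": 0.017,"ty": 0.026,"tz": -0.08,"hand": 1}
    - {"wx": 0,"wy": 0,"wz": 0,"tx": 0.017,"ty": 0.026,"tz": -0.16,"hand": 1}
    - {"wx": 0,"wy": 0,"wz": 0,"tx": 0.017,"ty": 0.026,"tz": -0.22,"hand": 1}
    - {"wx": 0,"wy": 0,"wz": 0,"tx": 0.017,"ty": 0.026,"tz": -0.28,"hand": 1}
    - {"wx": 0,"wy": 0,"wz": 0,"tx": 0.017,"ty": 0.026,"tz": -0.305,"hand": 1}

```text
time_s: 2.2
eef_pos: [0.508, -0.2296, 0.0079]
tool_rot: [-3.141, 0.004, -0.048]
force: [-0.2, -1.0, 0.7]
grip_width: 0.997
grip_force: 0.0
```

Request:
jog_arm:
  steps:
    - {"wx": 0,"wy": 0,"wz": 0,"tx": 0,"ty": 0,"tz": 0,"hand": 1}
    - {"wx": 0,"wy": 0,"wz": 0,"tx": 0,"ty": 0,"tz": 0,"hand": -1}
    - {"wx": 0,"wy": 0,"wz": 0,"tx": 0,"ty": 0,"tz": 0,"hand": -1}
    - {"wx": 0,"wy": 0,"wz": 0,"tx": 0,"ty": 0,"tz": 0,"hand": -1}
    - {"wx": 0,"wy": 0,"wz": 0,"tx": 0,"ty": 0,"tz": 0,"hand": -1}
  newtons: 50

```text
time_s: 2.7
eef_pos: [0.5117, -0.2284, 0.0117]
tool_rot: [3.14, -0.002, -0.045]
force: [-1.1, 0.4, 4.3]
grip_width: 0.401
grip_force: 49.2
```

Request:
jog_arm:
  steps:
    - {"wx": 0,"wy": 0,"wz": 0,"tx": 0,"ty": 0,"tz": 0,"hand": -1}
    - {"wx": 0,"wy": 0,"wz": 0,"tx": 0,"ty": 0,"tz": 0,"hand": -1}
    - {"wx": 0,"wy": 0,"wz": 0,"tx": 0,"ty": 0,"tz": 0,"hand": -1}
    - {"wx": 0,"wy": 0,"wz": 0,"tx": 0,"ty": 0,"tz": 0,"hand": -1}
    - {"wx": 0,"wy": 0,"wz": 0,"tx": 0,"ty": 0,"tz": 0,"hand": -1}

```text
time_s: 3.2
eef_pos: [0.5117, -0.2284, 0.0117]
tool_rot: [3.14, -0.002, -0.045]
force: [-0.8, -0.1, 4.9]
grip_width: 0.398
grip_force: 49.2
```

Gripped at about 34 mm. Lifting.

Request:
jog_arm:
  steps:
    - {"wx": 0,"wy": 0,"wz": 0,"tx": 0,"ty": 0,"tz": 0.03,"hand": -1}
    - {"wx": 0,"wy": 0,"wz": 0,"tx": 0,"ty": 0,"tz": 0.08,"hand": -1}
    - {"wx": 0,"wy": 0,"wz": 0,"tx": 0,"ty": 0,"tz": 0.14,"hand": -1}
    - {"wx": 0,"wy": 0,"wz": 0,"tx": 0,"ty": 0,"tz": 0.14,"hand": -1}
    - {"wx": 0,"wy": 0,"wz": 0,"tx": 0,"ty": 0,"tz": 0.14,"hand": -1}

```text
time_s: 3.7
eef_pos: [0.5113, -0.2284, 0.0816]
tool_rot: [3.14, -0.002, -0.045]
force: [-0.7, -0.4, -1.1]
grip_width: 0.4
grip_force: 49.9
```

```bash
python3 - <<'E'
from h import *
np.set_printoptions(precision=4,suppress=True)
p,d=env.read_camera('side');cv2.imwrite('pics/side1.png',cv2.resize(p[180:340,140:360],None,fx=3,fy=3)[:,:,::-1])
for c in ('side',):
  for r in env.landmark_of(c,'capacitor')[:4]: print(r['score'],r['centre'])
s=env.sense();print(s['eef_pos'],s['force'])
E
```

```text
0.93 [0.5753, -0.1553, 0.0003]
0.72 [0.4504, -0.2953, -0.0012]
0.49 [0.5119, -0.231, 0.0686]
[ 0.5099 -0.2279  0.0798] [-0.6193 -0.125  -1.5023]
```

View pics/side1.png

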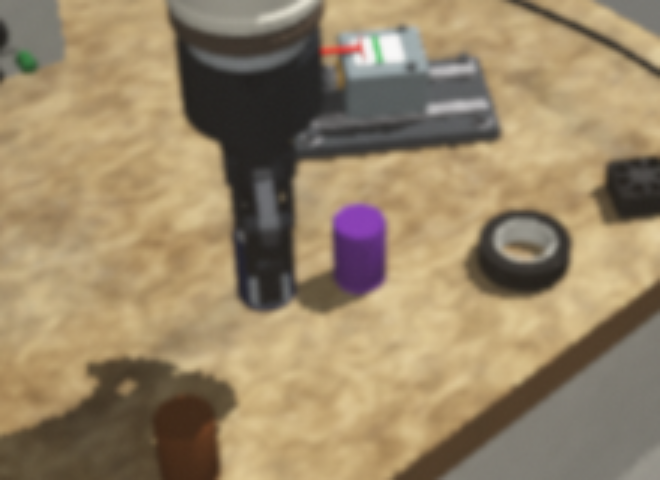

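The crop shows the capacitor held upright and clear of the bench at (265,270), look-alikes untouched. Next is a stand-off in front of the V.

Request:
jog_arm:
  steps:
    - {"wx": 0,"wy": 0,"wz": 0,"tx": -0.05,"ty": 0.08,"tz": 0,"hand": -1}
    - {"wx": 0,"wy": 0,"wz": 0,"tx": -0.05,"ty": 0.18,"tz": 0,"hand": -1}
    - {"wx": 0,"wy": 0,"wz": 0,"tx": -0.05,"ty": 0.28,"tz": 0,"hand": -1}
    - {"wx": 0,"wy": 0,"wz": 0,"tx": -0.05,"ty": 0.38,"tz": 0,"hand": -1}
    - {"wx": 0,"wy": 0,"wz": 0,"tx": -0.05,"ty": 0.48,"tz": 0,"hand": -1}

```text
time_s: 4.3
eef_pos: [0.4844, 0.0137, 0.0793]
tool_rot: [3.142, 0.002, -0.045]
force: [1.1, 0.6, -1.2]
grip_width: 0.398
grip_force: 50.1
```

Request:
jog_arm:
  steps:
    - {"wx": 0,"wy": 0,"wz": 0,"tx": 0,"ty": 0,"tz": 0,"hand": -1}
    - {"wx": 0,"wy": 0,"wz": 0,"tx": 0,"ty": 0,"tz": -0.04,"hand": -1}
    - {"wx": 0,"wy": 0,"wz": 0,"tx": 0,"ty": 0,"tz": -0.08,"hand": -1}
    - {"wx": 0,"wy": 0,"wz": 0,"tx": 0,"ty": 0,"tz": -0.108,"hand": -1}
    - {"wx": 0,"wy": 0,"wz": 0,"tx": 0,"ty": 0,"tz": -0.108,"hand": -1}

```text
time_s: 4.8
eef_pos: [0.4833, 0.0118, 0.0239]
tool_rot: [3.141, 0.005, -0.045]
force: [-1.0, 0.3, -2.3]
grip_width: 0.4
grip_force: 50.2
```

```bash
python3 - <<'E'
from h import *
np.set_printoptions(precision=4,suppress=True)
for c in('top','side'):
    p,d=env.read_camera(c);X=cloud(c,d)
    for r in env.landmark_of(c,'capacitor')[:4]: print(c,round(r['score'],2),np.array(r['centre']))
    a=p[160:270,200:340];cv2.imwrite(f'pics/{c}2.png',cv2.resize(a,None,fx=5,fy=5,interpolation=cv2.INTER_CUBIC)[:,:,::-1])
s=env.sense();print(s['eef_pos'],s['tool_rot'],s['force'],s['time_s'])
E
```

```text
top 0.79 [ 0.4512 -0.2923  0.0061]
side 0.81 [ 0.4528 -0.2943  0.0014]
side 0.63 [ 0.575  -0.1571 -0.0001]
side 0.46 [0.4861 0.0103 0.0087]
[0.4863 0.012  0.0267] [-3.1414 -0.0009 -0.045 ] [ 0.6491  0.1124 -1.9128] 5.0
```

View pics/side2.png

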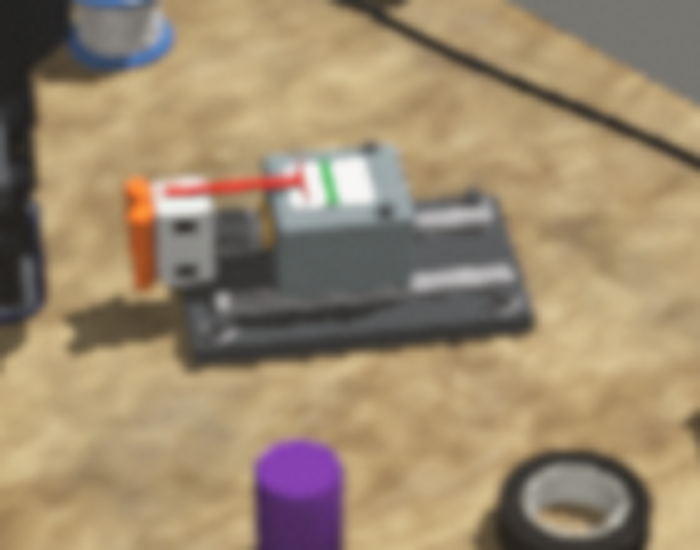

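The capacitor is at the left edge (20,260), level with the orange V at (140,235), with a gap of about 30 to 40 mm. Approaching along jig +x.

Request:
jog_arm:
  steps:
    - {"wx": 0,"wy": 0,"wz": 0,"tx": 0.02,"ty": -0.001,"tz": 0,"hand": -1}
    - {"wx": 0,"wy": 0,"wz": 0,"tx": 0.04,"ty": -0.002,"tz": 0,"hand": -1}
    - {"wx": 0,"wy": 0,"wz": 0,"tx": 0.06,"ty": -0.003,"tz": 0,"hand": -1}
    - {"wx": 0,"wy": 0,"wz": 0,"tx": 0.06,"ty": -0.003,"tz": 0,"hand": -1}
    - {"wx": 0,"wy": 0,"wz": 0,"tx": 0.06,"ty": -0.003,"tz": 0,"hand": -1}

```text
time_s: 5.5
eef_pos: [0.516, 0.0106, 0.0261]
tool_rot: [-3.141, 0.0, -0.045]
force: [0.2, 1.2, -1.1]
grip_width: 0.397
grip_force: 50.2
```

Request:
jog_arm:
  steps:
    - {"wx": 0,"wy": 0,"wz": 0,"tx": 0.004,"ty": 0,"tz": 0,"hand": -1}
    - {"wx": 0,"wy": 0,"wz": 0,"tx": 0.008,"ty": 0,"tz": 0,"hand": -1}
    - {"wx": 0,"wy": 0,"wz": 0,"tx": 0.012,"ty": -0.001,"tz": 0,"hand": -1}
    - {"wx": 0,"wy": 0,"wz": 0,"tx": 0.012,"ty": -0.001,"tz": 0,"hand": -1}
    - {"wx": 0,"wy": 0,"wz": 0,"tx": 0.012,"ty": -0.001,"tz": 0,"hand": -1}

```text
time_s: 6.0
eef_pos: [0.5216, 0.01, 0.0261]
tool_rot: [3.142, 0.0, -0.045]
force: [0.6, 0.7, -0.7]
grip_width: 0.399
grip_force: 50.2
```

Request:
jog_arm:
  steps:
    - {"wx": 0,"wy": 0,"wz": 0,"tx": 0.004,"ty": 0,"tz": 0,"hand": -1}
    - {"wx": 0,"wy": 0,"wz": 0,"tx": 0.008,"ty": 0,"tz": 0,"hand": -1}
    - {"wx": 0,"wy": 0,"wz": 0,"tx": 0.008,"ty": 0,"tz": 0,"hand": -1}
    - {"wx": 0,"wy": 0,"wz": 0,"tx": 0.008,"ty": 0,"tz": 0,"hand": -1}
    - {"wx": 0,"wy": 0,"wz": 0,"tx": 0.008,"ty": 0,"tz": 0,"hand": -1}

```text
time_s: 6.5
eef_pos: [0.5254, 0.0101, 0.026]
tool_rot: [3.142, 0.001, -0.045]
force: [-1.7, 0.1, -2.0]
grip_width: 0.397
grip_force: 50.2
```

Request:
jog_arm:
  steps:
    - {"wx": 0,"wy": 0,"wz": 0,"tx": 0.004,"ty": 0,"tz": 0,"hand": -1}
    - {"wx": 0,"wy": 0,"wz": 0,"tx": 0.008,"ty": 0,"tz": 0,"hand": -1}
    - {"wx": 0,"wy": 0,"wz": 0,"tx": 0.008,"ty": 0,"tz": 0,"hand": -1}
    - {"wx": 0,"wy": 0,"wz": 0,"tx": 0.008,"ty": 0,"tz": 0,"hand": -1}
    - {"wx": 0,"wy": 0,"wz": 0,"tx": 0.008,"ty": 0,"tz": 0,"hand": -1}

```text
time_s: 7.0
eef_pos: [0.529, 0.0101, 0.0259]
tool_rot: [3.141, 0.001, -0.045]
force: [-4.5, 0.9, -1.7]
grip_width: 0.396
grip_force: 50.2
```

```bash
python3 - <<'E'
from h import *
np.set_printoptions(precision=4,suppress=True)
F=[];P=[]
for i in range(6):
    p,d=env.read_camera('side');s=env.sense();F.append(s['force']);P.append(s['eef_pos'])
print(np.mean(F,0),np.std(F,0),np.mean(P,0))
cv2.imwrite('pics/side3.png',cv2.resize(p[160:270,200:340],None,fx=5,fy=5,interpolation=cv2.INTER_CUBIC)[:,:,::-1])
E
```

```text
[-4.9349  0.5639 -1.4308] [0.3207 0.4961 0.2858] [0.529  0.0101 0.0259]
```

View pics/side3.png

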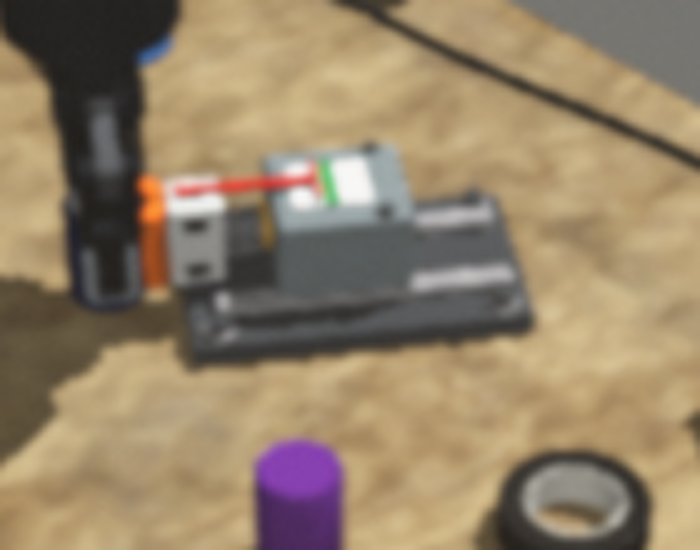

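Contact: the capacitor is in the V at (145,240), the pointer has moved towards the green (330,180), and Fx is about -4.9 N with little side force, so travel is about 5 mm. Pressing another 5 mm.

Request:
jog_arm:
  steps:
    - {"wx": 0,"wy": 0,"wz": 0,"tx": 0.002,"ty": 0,"tz": 0,"hand": -1}
    - {"wx": 0,"wy": 0,"wz": 0,"tx": 0.004,"ty": 0,"tz": 0,"hand": -1}
    - {"wx": 0,"wy": 0,"wz": 0,"tx": 0.006,"ty": 0,"tz": 0,"hand": -1}
    - {"wx": 0,"wy": 0,"wz": 0,"tx": 0.008,"ty": -0.0005,"tz": 0,"hand": -1}
    - {"wx": 0,"wy": 0,"wz": 0,"tx": 0.01,"ty": -0.0005,"tz": 0,"hand": -1}

```text
time_s: 7.8
eef_pos: [0.5326, 0.01, 0.0257]
tool_rot: [3.141, 0.004, -0.045]
force: [-8.6, 1.6, 2.2]
grip_width: 0.398
grip_force: 50.3
```

Request:
jog_arm:
  steps:
    - {"wx": 0,"wy": 0,"wz": 0,"tx": 0,"ty": 0,"tz": 0,"hand": -1}
    - {"wx": 0,"wy": 0,"wz": 0,"tx": 0,"ty": 0,"tz": 0,"hand": -1}

```text
time_s: 8.0
eef_pos: [0.5326, 0.01, 0.0257]
tool_rot: [3.141, 0.004, -0.044]
force: [-7.8, 1.0, 1.8]
grip_width: 0.401
grip_force: 50.3
```

```bash
python3 - <<'E'
from h import *
np.set_printoptions(precision=4,suppress=True)
F=[];P=[]
for i in range(6):
    c='top' if i==4 else 'side'
    p,d=env.read_camera(c);s=env.sense();F.append(s['force']);P.append(s['eef_pos'])
    if i==4:
        a=p[190:270,235:315]
    if i==5: b=p[180:260,200:280]
print(np.mean(F,0),np.std(F,0),np.mean(P,0),s['tool_rot'])
cv2.imwrite('pics/both4.png',cv2.resize(np.hstack([b,a]),None,fx=5,fy=5,interpolation=cv2.INTER_CUBIC)[:,:,::-1])
for c in('top','side'):
  for r in env.landmark_of(c,'capacitor')[:4]: print(c,round(r['score'],2),np.array(r['centre']))
E
```

```text
[-8.6322  1.2971  1.5673] [0.4972 0.3158 0.5766] [0.5325 0.01   0.0257] [ 3.1411  0.0038 -0.0444]
top 0.69 [ 0.4518 -0.2914  0.0041]
top 0.59 [ 0.5798 -0.161   0.0003]
side 0.83 [ 0.5738 -0.1559 -0.0004]
side 0.65 [ 0.4533 -0.2943  0.0007]
side 0.62 [0.535  0.0056 0.011 ]
side 0.15 [ 0.6898 -0.1679  0.0013]
```

View pics/both4.png

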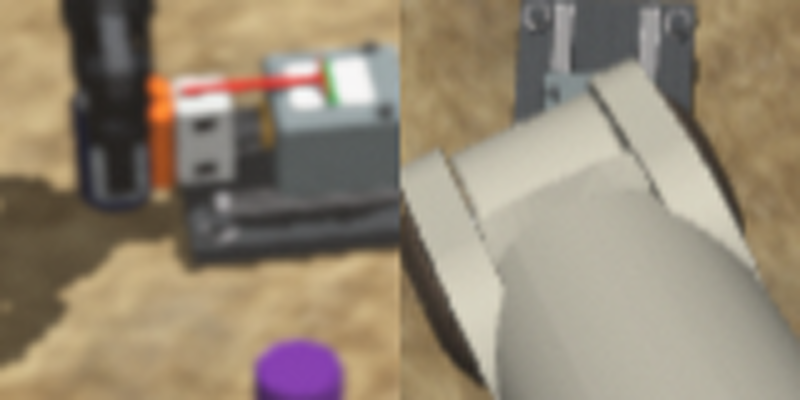

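The side crop (left half) shows the cross-bar reaching the green field at (325,80), with Fx about -8.6 N; in the top view the arm hides the place. One small push more, then hold.

Request:
jog_arm:
  steps:
    - {"wx": 0,"wy": 0,"wz": 0,"tx": 0.001,"ty": 0,"tz": 0,"hand": -1}
    - {"wx": 0,"wy": 0,"wz": 0,"tx": 0.002,"ty": 0,"tz": 0,"hand": -1}
    - {"wx": 0,"wy": 0,"wz": 0,"tx": 0.003,"ty": 0,"tz": 0,"hand": -1}
    - {"wx": 0,"wy": 0,"wz": 0,"tx": 0.003,"ty": 0,"tz": 0,"hand": -1}
    - {"wx": 0,"wy": 0,"wz": 0,"tx": 0.003,"ty": 0,"tz": 0,"hand": -1}

```text
time_s: 8.9
eef_pos: [0.5336, 0.01, 0.0256]
tool_rot: [3.141, 0.005, -0.044]
force: [-9.9, 1.8, 2.6]
grip_width: 0.396
grip_force: 50.3
```

Request:
jog_arm:
  steps:
    - {"wx": 0,"wy": 0,"wz": 0,"tx": 0,"ty": 0,"tz": 0,"hand": -1}
    - {"wx": 0,"wy": 0,"wz": 0,"tx": 0,"ty": 0,"tz": 0,"hand": -1}
    - {"wx": 0,"wy": 0,"wz": 0,"tx": 0,"ty": 0,"tz": 0,"hand": -1}
    - {"wx": 0,"wy": 0,"wz": 0,"tx": 0,"ty": 0,"tz": 0,"hand": -1}
    - {"wx": 0,"wy": 0,"wz": 0,"tx": 0,"ty": 0,"tz": 0,"hand": -1}

```text
time_s: 9.4
eef_pos: [0.5336, 0.0101, 0.0256]
tool_rot: [3.141, 0.005, -0.044]
force: [-9.5, 0.8, 2.4]
grip_width: 0.396
grip_force: 50.3
```

```bash
python3 - <<'E'
from h import *
np.set_printoptions(precision=4,suppress=True)
F=[];P=[]
for i in range(44):
    p,d=env.read_camera('side');s=env.sense();F.append(s['force']);P.append(s['eef_pos'])
print(np.mean(F,0),np.std(F,0),P[0],P[-1],s['tool_rot'],s['time_s'],s['grip_force'],s['grip_width'])
cv2.imwrite('pics/side5.png',cv2.resize(p[170:250,200:320],None,fx=6,fy=6,interpolation=cv2.INTER_CUBIC)[:,:,::-1])
E
```

```text
[-9.383   1.3194  2.3072] [0.413  0.5442 0.4645] [0.5336 0.01   0.0256] [0.5335 0.01   0.0256] [ 3.141   0.0047 -0.0444] 11.6 50.32232344150543 0.3972801982858874
```

View pics/side5.png

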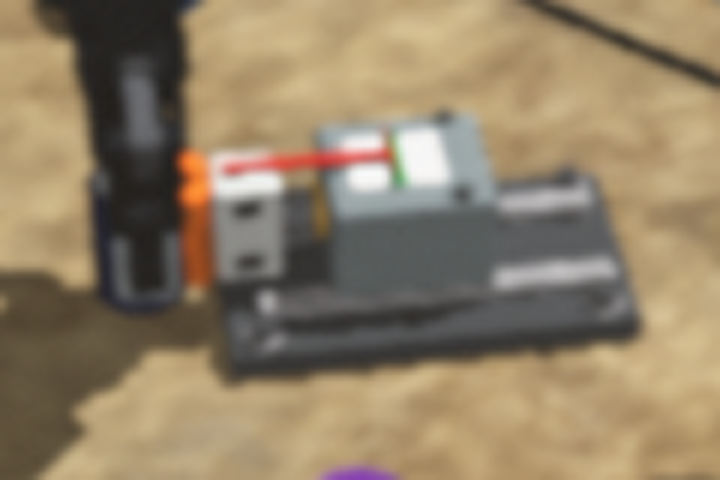

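The cross-bar at (390,155) is at the front edge of the green (400,165). Net side force is small, so both V faces bear and it is centred. A last 1 mm puts it over the middle; then hold again.

Request:
jog_arm:
  steps:
    - {"wx": 0,"wy": 0,"wz": 0,"tx": 0.001,"ty": 0,"tz": 0,"hand": -1}
    - {"wx": 0,"wy": 0,"wz": 0,"tx": 0.002,"ty": 0,"tz": 0,"hand": -1}
    - {"wx": 0,"wy": 0,"wz": 0,"tx": 0.0025,"ty": 0,"tz": 0,"hand": -1}
    - {"wx": 0,"wy": 0,"wz": 0,"tx": 0.0025,"ty": 0,"tz": 0,"hand": -1}
    - {"wx": 0,"wy": 0,"wz": 0,"tx": 0.0025,"ty": 0,"tz": 0,"hand": -1}

```text
time_s: 12.1
eef_pos: [0.5344, 0.0101, 0.0255]
tool_rot: [3.141, 0.005, -0.044]
force: [-10.4, 1.5, 2.4]
grip_width: 0.392
grip_force: 50.4
```

```bash
python3 - <<'E'
from h import *
np.set_printoptions(precision=4,suppress=True)
F=[]
for i in range(50):
    p,d=env.read_camera('side');s=env.sense();F.append(s['force'])
F=np.array(F);print(F.mean(0),F.std(0),s['eef_pos'],s['tool_rot'],s['time_s'],s['grip_force'])
if 7.5<-F[:,0].mean()<12: print(env.sign_off())
E
```

```text
[-10.1662   1.4276   2.7024] [0.4411 0.5206 0.5367] [0.5344 0.0101 0.0255] [ 3.1409  0.0054 -0.0444] 14.6 50.35830616950989
the job is handed in; nothing more can be done
None
```

The job is handed in: the arm is still gripping the capacitor upright in the V and pressing with a steady 10 N or so. It held that for 2.5 s; the sign-off gave no verdict.

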